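Stroke the lapping plate with the hand stone and lean it on the drain rest

ROBOT

A 7-joint arm with a two-finger parallel gripper is mounted at the origin on a cart in front of the work surface, level with it; the furniture and walls round the work are solid. World frame = base frame: x ahead of the robot, y to its left, z up, the work surface at z = 0. Lengths are in m, angles in rad, forces in N, time in s.
With the tool pointing down it reaches from about 0.425 to 0.825 m from the base axis. Payload 3.6 kg.
Tool frame: the origin (TCP) lies where the fingers leave the gripper's body, on its centre line; the fingertips stand 73 mm ahead of it and the grasp point (between the pads) lies 54 mm ahead of it; z points along the fingers, y is the line along which they close (so a half turn about z gives the same grasp; the last joint's range is limited). The gripper opens to 85 mm and grips with 20 to 120 N. Pads are 22 mm wide; open, the fingers measure 114 mm over their backs; the gripper's body (76 mm by 85 mm) begins 54 mm behind the grasp point. The pads swing forward as they close: fully open they stand 13 mm farther back than shut.
Start: joints at [1.103, 0.615, -0.013, 1.423, 0.008, 1.103, -0.04], TCP at [0.278, -0.588, 0.304] pointing down, gripper open.
Joint ranges: [-3.12, 3.12], [-0.3, 2.06], [-1.34, 1.32], [0.26, 2.42], [-1.36, 4.5], [0.01, 1.98], [-2.84, 2.84]. Speed limits (rad/s): [2.79, 2.79, 3.14, 3.14, 3.14, 3.14, 3.14].

INTERFACE

Orientations are given as a unit quaternion [x, y, z, w].
In Python, from station import arm, snapshot, camera_info, ticket gives the robot as it stands. Calls block until the motion is done:
- arm.movep(position, orientation): joint-space move of the TCP to a pose.
- arm.line_to(position, velocity=0.15, ori=None): straight line of the TCP; ori=None keeps the orientation; velocity is the mean speed in m/s.
- arm.move_j(angles): joint-space move.
- arm.move_gripper(opening, effort=None): opening from 0.0 (shut) to 1.0 (fully open); effort is the grip in N (None keeps the last); returns when the fingers have stopped.
- arm.pause(seconds).
- arm.ik(position, orientation): joint angles nearest the present ones, or None.
- snapshot(name): name is "scene" or "top" or "wrist"; returns the picture (420x560x3 uint8, blue, green, red); there is no depth.
- camera_info(name): a dict with "fx", "fy", "cx", "cy" (pixels), "R" (3x3) and "t" (3): a world point X has camera coordinates R X + t; the wrist camera has in their place "T_tool_cam" (4x4, takes a point from camera to tool coordinates, whose origin is the TCP and whose axes are the flange's). Camera axes: x right, y down, z forward; pixel columns grow to the right and rows downward; lengths in m; the calibration is good to about 2 mm. A picture is of the moment at which its call begins: read the wrist's pose just before it. camera_info takes no time and is no camera call.
A pose or a line that the arm cannot do raises arm.MotionError and nothing moves.
- ticket.finish_job(): hands the job in; it is judged then, once.
Readings, each from a call of its own:
- arm.read_time(): time.
- arm.read_joint_positions(): joint angles.
- arm.read_dq(): joint speeds.
- arm.read_effort(): joint torques, N m.
- arm.read_tool_pos(): TCP position.
- arm.read_eef_rot(): TCP orientation.
- arm.read_ft_force(): force on the tool from outside, world axes, zero at the start.
- arm.read_wrist_torque(): the same for the moment, N m.
- arm.read_opening(): opening from 0.0 (shut) to 1.0 (fully open).
- arm.read_finger_force(): force on a finger pad.
Only numpy, scipy, OpenCV 4.12 (cv2) and the standard library are available. Lean on these libraries where they do the work, as an engineer would, in place of code of your own. Each camera call takes 0.05 s, during which the arm holds its last target. There are 200 camera calls.

TASK

Pick up the lapping stone by its blue rib and lay it flat on the orange-marked end of the white sprung plate, then sweep it along the plate to the opposite end, pressing so steadily that the plate stays about half-way down its spring travel and is never let up on the way or driven to its stop. Afterwards lean the stone on the middle of the sloping face of the drain rest, abrasive side against the face, its length straight up the slope and a short edge down on the green lip; let go, and leave the other things on the bench where they are.

Things in the scene. Friction and masses are not known exactly. Their poses are not given: they have to be found in the camera images.
- stone_mid (a point): Centre of the lapping stone, 22 mm above its working face: slab 90 (own x) x 56 (own y) x 12 mm, red-brown abrasive below, aluminium back, with a blue rib centred on it, 72 long (x), 16 thick (y), 32 mm high; 0.18 to 0.35 kg. Starts face down on the worktop left or right of the plate (the rest on the other side). Own z from the face out through the rib; same turned end for end.
- plate_top (a point): Centre of the top of the white lapping plate, 100 (own x) x 220 (own y) x 16 mm, level, 50 mm above the worktop when unloaded. z up; own y points to the end with the 14 mm wide orange stripe; the stone is swept from there towards -y, its own x along the plate's x. The plate floats on four springs over a fixed grey base 112 x 232 x 14 mm and moves only straight down.
- plate (a joint): How far the plate is pressed down (m): 0 unloaded, 0.014 at its stop. It starts to sink at 3 N and takes 0.6 N more for each mm (about 7 N at half-way, 0.007); springs back by itself.
- rest_face: Sloping face of the fixed drain rest: aluminium, 106 (own x) x 104 mm (own y), 40 degrees from level, no side walls. Origin in the middle of its surface, 52 mm above the worktop; x up the slope, z out of the face (up and towards the robot's side). The green lip on its lower edge stands 9 mm out; its inner side is at x = -46.5 mm, so a seated stone has its centre at x = -1.5 mm, z = 22 mm.
- tape_roll: roll of brown tape, 96x94x48 mm; stands on the worktop as a bystander, origin at the middle of its underside.
- petri_dish: round white petri dish, 63 mm across, 14 mm high; stands on the worktop as a bystander, origin at the middle of its underside.
- mouse: black computer mouse, 104x60x35 mm; stands on the worktop as a bystander, origin at the middle of its underside.
- specimen_cup: specimen cup with yellow lid, 57 mm across, 61 mm high; stands on the worktop as a bystander, origin at the middle of its underside.

How it is judged:
On the way, in this order (a step that is already met when the one before it is completed fails the run):
1. the stone lies flat on the orange-marked end of the plate (centre more than 60 mm from the plate's middle) and presses it 3 to 11 mm down (value of joint plate between 0.003 and 0.011 m and contact force between stone and plate above 2 N and x of stone_mid in the frame of plate_top between -0.03 and 0.03 m and angle between the z axis of stone_mid and the z axis of plate_top, either way round below 0.12 rad and y of stone_mid in the frame of plate_top between 0.06 and 0.11 m), for 0.1 s.
2. still pressing 3 to 11 mm down, the stone passes the middle of the plate (value of joint plate between 0.003 and 0.011 m and contact force between stone and plate above 2 N and x of stone_mid in the frame of plate_top between -0.03 and 0.03 m and angle between the z axis of stone_mid and the z axis of plate_top, either way round below 0.12 rad and y of stone_mid in the frame of plate_top between -0.025 and 0.025 m), for 0.05 s.
3. still pressing 3 to 11 mm down, the stone reaches the far end (centre more than 60 mm past the middle) (value of joint plate between 0.003 and 0.011 m and contact force between stone and plate above 2 N and x of stone_mid in the frame of plate_top between -0.03 and 0.03 m and angle between the z axis of stone_mid and the z axis of plate_top, either way round below 0.12 rad and y of stone_mid in the frame of plate_top between -0.11 and -0.06 m), for 0.1 s.
At the end, for the whole second after the job is handed in: The stone leans released and at rest on the sloping face, abrasive side against it (5 mm, 0.12 rad), length up the slope (0.2 rad), lower short edge on the lip (about 9 mm), within 22 mm of the middle sideways; the plate is back up (pressed under 1.5 mm) (x of stone_mid in the frame of rest_face between -0.008 and 0.009 m and y of stone_mid in the frame of rest_face between -0.022 and 0.022 m and z of stone_mid in the frame of rest_face between 0.017 and 0.027 m and angle between the z axis of stone_mid and the z axis of rest_face, either way round below 0.12 rad and angle between the x axis of stone_mid and the x axis of rest_face, either way round below 0.2 rad and linear speed of stone below 0.01 m/s and value of joint plate below 0.0015 m); the robot touches nothing.
It fails at once if the plate is let up (pressed less than 2 mm) while the stone is on or within 8 mm of the middle part of the plate (centre within 50 mm of the middle) (y of stone_mid in the frame of plate_top between -0.05 and 0.05 m and x of stone_mid in the frame of plate_top between -0.06 and 0.06 m and z of stone_mid in the frame of plate_top below 0.03 m and value of joint plate below 0.002 m).
It fails at once if the plate is driven to its stop (more than 13 mm down) (value of joint plate above 0.013 m).
It fails at once if a bystander is moved more than 20 mm (distance of any of tape_roll, petri_dish, mouse, specimen_cup from where it was at the start of the episode above 0.02 m).
It also fails if it takes over 58 s, if anything falls off the work surface, if the arm or the gripper's body presses on something with over 40 N, if the wrist force passes 120 N, or if a joint passes its speed limit or range.

## Working session

There is one attempt and no reset: what is moved stays moved. The work goes in short steps, each a Python script; the robot and the scene stay as the last script left them, time stands still between calls to the robot, and variables do not carry over. Pictures are saved under pics/ and viewed, at most 10 in all, crops included, and the job is handed in when it is done.

```bash
ls; mkdir -p pics
python3 - <<'E'
from station import arm, snapshot, camera_info
import cv2,numpy as np
for n in ("scene","top"):
    im=snapshot(n); cv2.imwrite(f"pics/{n}0.png",im)
    c=camera_info(n); print(n,c)
print(camera_info("wrist"), arm.read_time(), arm.read_eef_rot(),arm.read_ft_force())
a=cv2.imread("pics/scene0.png");b=cv2.imread("pics/top0.png")
cv2.imwrite("pics/both.png",cv2.resize(np.vstack([a,b]),(448,600*1)) if 0 else a)
E
```

```text
pics
scene {'fx': 450.6988823900917, 'fy': 450.6988823900917, 'cx': 282.1794129081962, 'cy': 214.55995437235075, 'R': array([[-0.85240797, -0.5226067 , -0.01681916],
       [-0.28543002,  0.49202567, -0.82246   ],
       [ 0.43809857, -0.69627076, -0.56857424]]), 't': array([0.44541109, 0.22058869, 1.28626596])}
top {'fx': 488.604460640838, 'fy': 488.604460640838, 'cx': 286.39681474842916, 'cy': 208.67542986365223, 'R': array([[ 2.82065647e-02, -9.99592505e-01,  4.38342126e-03],
       [-9.90971656e-01, -2.85377596e-02, -1.30999137e-01],
       [ 1.31070849e-01, -6.48810578e-04, -9.91372791e-01]]), 't': array([-0.01528727,  0.54432647,  1.61907237])}
{'fx': 376.6719668801196, 'fy': 376.6719668801196, 'cx': 279.51173005102476, 'cy': 205.77029965737606, 'T_tool_cam': array([[-9.74883438e-05, -9.46639565e-01, -3.22294158e-01,
         8.28890373e-02],
       [ 9.99999607e-01,  1.91577171e-04, -8.65181165e-04,
        -4.83124371e-04],
       [ 8.80758925e-04, -3.22294116e-01,  9.46639175e-01,
        -7.09047114e-02],
       [ 0.00000000e+00,  0.00000000e+00,  0.00000000e+00,
         1.00000000e+00]])} 0.1 [ 9.75688425e-01  2.19159122e-01 -2.62207631e-04 -1.14393272e-03] [-0.01638296  0.1042693  -0.5559765 ]
```

View pics/scene0.png

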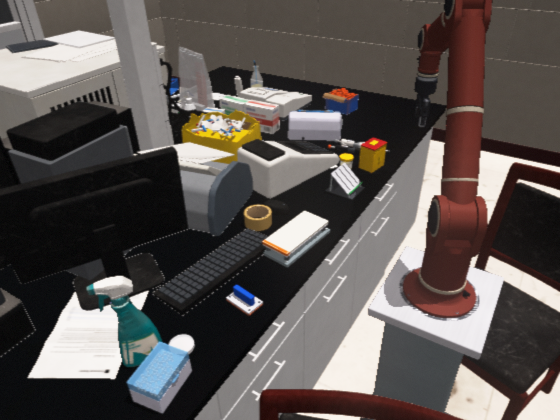

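View pics/top0.png

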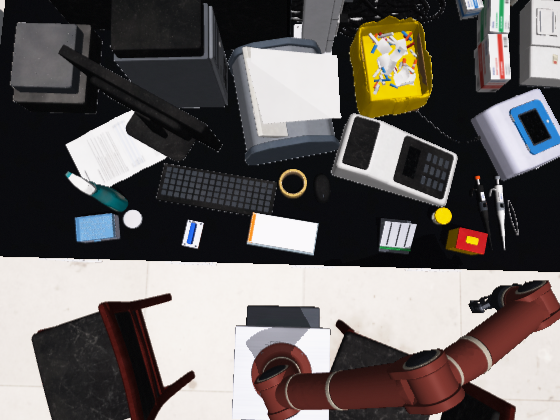

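The scene view shows the stone with its blue rib at (243,295), the plate at (297,235) and the rest at (346,178). In the top view they are at (193,234), (283,234) with the orange stripe to the left (+y), and (398,236) with its lip towards the robot. Next: rough positions, then wrist close-ups of each.

```bash
cat > h.py <<'E'
from station import arm, snapshot, camera_info, ticket
import cv2, numpy as np
from scipy.spatial.transform import Rotation as Rn
def cam(name):
    "intrinsics, camera centre and camera-to-world rotation"
    c=camera_info(name)
    if name!="wrist": return c, -c["R"].T@c["t"], c["R"].T
    Rt=Rn.from_quat(arm.read_eef_rot()).as_matrix(); p=np.array(arm.read_tool_pos()); T=c["T_tool_cam"]
    return c, p+Rt@T[:3,3], Rt@T[:3,:3]
def rays(k,uv):
    c,o,R=k; uv=np.atleast_2d(uv).astype(float)
    d=np.c_[(uv[:,0]-c["cx"])/c["fx"],(uv[:,1]-c["cy"])/c["fy"],np.ones(len(uv))]@R.T
    return o,d/np.linalg.norm(d,axis=1,keepdims=True)
def onplane(k,uv,z):
    o,d=rays(k,uv); return o+d*((z-o[2])/d[:,2])[:,None]
def tri(obs):
    "least-squares point of several (o,d); returns point and rms miss"
    A=[np.eye(3)-np.outer(d,d) for o,d in obs]
    p=np.linalg.solve(sum(A),sum(a@o for a,(o,d) in zip(A,obs)))
    return p,np.sqrt(np.mean([np.sum((a@(p-o))**2) for a,(o,d) in zip(A,obs)]))
def down(yaw):
    "tool pointing down, tool y (closing) at angle yaw from world y"
    return (Rn.from_euler('z',yaw)*Rn.from_quat([1,0,0,0])).as_quat()
E
python3 - <<'E'
from h import *
k=cam("top")
print(onplane(k,[[193,230]],.044),onplane(k,[[283,234]],.05),onplane(k,[[398,236]],.052))
for n,uv in dict(dish=(133,218),tape=(293,183),mouse=(323,187),cup=(443,215),redbox=(467,240),bluebox=(97,228)).items(): print(n,onplane(k,uv,.02).round(3))
print(Rn.from_quat(arm.read_eef_rot()).as_matrix().round(2))
for p in ([.48,-.25,.36],[.48,0,.36],[.48,.2,.36]):
    for y in (0,np.pi):
        print(p,y,arm.ik(p,down(y)))
E
```

```text
[[0.4624736  0.31077328 0.044     ]] [[0.45718918 0.00915923 0.05      ]] [[ 0.46129899 -0.37410681  0.052     ]]
dish [[0.5   0.522 0.02 ]]
tape [[ 0.636 -0.02   0.02 ]]
mouse [[ 0.625 -0.124  0.02 ]]
cup [[ 0.54  -0.536  0.02 ]]
redbox [[ 0.457 -0.616  0.02 ]]
bluebox [[0.462 0.641 0.02 ]]
[[ 0.9   0.43 -0.  ]
 [ 0.43 -0.9   0.  ]
 [-0.   -0.   -1.  ]]
[0.48, -0.25, 0.36] 0 [ 0.41139773  0.39161716  0.0414042   1.65675497 -0.01778676  1.09358746
 -1.11295563]
[0.48, -0.25, 0.36] 3.141592653589793 [ 0.93382388  0.48044134 -0.76192568  1.64070307  0.35476227  1.1641737
  1.65691442]
[0.48, 0, 0.36] 0 [ 0.09293119  0.29823859 -0.18401581  1.80662167  0.06229975  1.04232715
 -1.68537084]
[0.48, 0, 0.36] 3.141592653589793 [ 0.5579073   0.39287848 -0.84972883  1.794045    0.32803947  1.10289949
  1.16612462]
[0.48, 0.2, 0.36] 0 [-0.13118136  0.38520774 -0.43769892  1.70185216  0.18018714  1.09447223
 -2.19450813]
[0.48, 0.2, 0.36] 3.141592653589793 [ 0.28863178  0.59638114 -1.19683968  1.69061787  0.58063328  1.26337555
  0.53552701]
```

Run:
```python
from h import *
import pickle
V={}
t0=arm.read_time()
for n,p in dict(rA=[.45,-.42,.27],rB=[.47,-.29,.30],pA=[.47,-.06,.29],pB=[.50,.08,.26],sA=[.45,.25,.24],sB=[.47,.35,.26]).items():
    arm.movep(p,down(0)); arm.pause(.25)
    k=cam("wrist"); im=snapshot("wrist"); V[n]=(k,im); cv2.imwrite(f"pics/{n}.png",im)
    print(n,arm.read_time()-t0,np.round(k[1],4))
pickle.dump(V,open("V.pkl","wb"))
cv2.imwrite("pics/m1.png",cv2.resize(np.vstack([np.hstack([V[a][1] for a in r]) for r in (("rA","rB"),("pA","pB"))]),(800,600)))
cv2.imwrite("pics/m2.png",cv2.resize(np.hstack([V[a][1] for a in ("sA","sB")]),(800,300)))
```

```text
rA 1.2583 [ 0.5315 -0.4213  0.3411]
rB 2.1583 [ 0.5522 -0.2913  0.3704]
pA 3.375 [ 0.5528 -0.0613  0.3609]
pB 4.3167 [0.5828 0.0785 0.3313]
sA 5.358300000000001 [0.5336 0.2485 0.3112]
sB 6.1583000000000006 [0.553  0.3487 0.3308]
```

View pics/m1.png

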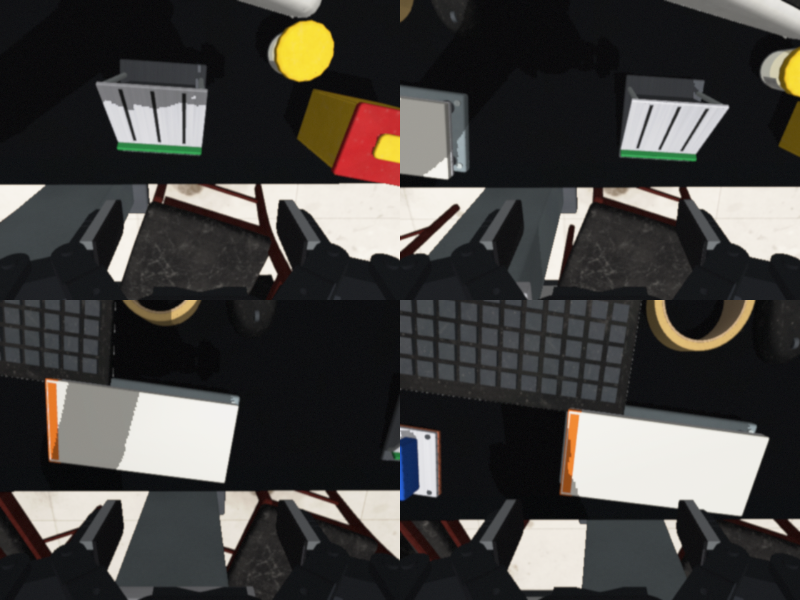

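View pics/m2.png

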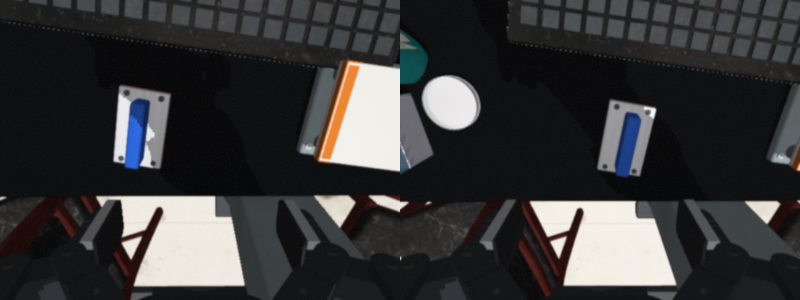

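The montages show the rest's white face with its green lip nearest the robot (rA about (155,115), rB about (670,120)), the plate with its orange end at left, and the stone with its rib roughly along world x (sA (138,127), sB (628,138)). Next I extract corners and triangulate them.

```bash
cat > seg.py <<'E'
from h import *
import pickle
def big(m,near):
    cs,_=cv2.findContours(m.astype(np.uint8)*255,cv2.RETR_EXTERNAL,cv2.CHAIN_APPROX_NONE)
    cs=[c for c in cs if cv2.contourArea(c)>150 and c[:,0,1].max()<270]
    return min(cs,key=lambda c:np.linalg.norm(c[:,0].mean(0)-near))
def quad(c):
    "4 corners from a contour: hull, polygon, then line fits to its contour points"
    h=cv2.convexHull(c); per=cv2.arcLength(h,True); q=None
    for e in np.arange(.01,.15,.005):
        q=cv2.approxPolyDP(h,e*per,True)[:,0].astype(float)
        if len(q)<=4: break
    P=c[:,0].astype(float); L=[]
    for i in range(4):
        a,b=q[i],q[(i+1)%4]; u=(b-a)/np.linalg.norm(b-a); n=np.array([-u[1],u[0]])
        s=(P-a)@u/np.linalg.norm(b-a); dd=(P-a)@n
        S=P[(s>.1)&(s<.9)&(abs(dd)<4)].astype(np.float32)
        vx,vy,x,y=cv2.fitLine(S,cv2.DIST_HUBER,0,.01,.01).ravel(); L.append(np.cross([x,y,1],[x+vx,y+vy,1]))
    r=[]
    for i in range(4):
        x=np.cross(L[i-1],L[i]); r.append(x[:2]/x[2])
    r=np.array(r); ctr=r.mean(0)     # order: clockwise in image from upper-left
    r=r[np.argsort(np.arctan2(*(r-ctr).T[::-1]))]; return r
E
cat > m.py <<'E'
from seg import *
V=pickle.load(open("V.pkl","rb"))
def run(names,maskf,near,label):
    obs=[]
    for n,nr in zip(names,near):
        k,im=V[n]; hsv=cv2.cvtColor(im,cv2.COLOR_BGR2HSV).astype(int)
        q=quad(big(maskf(im.astype(int),*np.moveaxis(hsv,2,0)),np.array(nr)))
        cv2.polylines(D[n],[np.int32(np.round(q*4))],True,(255,0,255),1)
        obs.append([(k[1],d) for d in rays(k,q)[1]])
    P=[tri(o) for o in zip(*obs)]
    print(label); [print(np.round(p,4),round(e,4)) for p,e in P]
    return np.array([p for p,e in P])
D={n:cv2.resize(im,None,fx=4,fy=4,interpolation=cv2.INTER_NEAREST) for n,(k,im) in V.items()}
plate=run(("pA","pB"),lambda b,h,s,v:((s<40)&(v>125)&(b[...,2]>=b[...,0]-6))|((h<20)&(s>150)&(v>120)),[(200,180),(365,225)],"plate")
rib=run(("sA","sB"),lambda b,h,s,v:(h>105)&(h<130)&(s>150)&(v>60),[(190,186),(320,200)],"rib")
slab=run(("sA","sB"),lambda b,h,s,v:((s<40)&(v>110))|((h>105)&(h<130)&(s>150)&(v>60)),[(196,178),(318,194)],"slab")
face=run(("rA","rB"),lambda b,h,s,v:(s<60)&(v>110),[(220,160),(380,160)],"face")
lip=run(("rA","rB"),lambda b,h,s,v:(h>55)&(h<90)&(s>120)&(v>50),[(222,208),(360,218)],"lip")
def cr(n,x,y): return cv2.resize(D[n][y*4:(y+130)*4,x*4:(x+175)*4],(400,297))
cv2.imwrite("pics/c1.png",np.vstack([np.hstack([cr("rA",120,100),cr("rB",290,100)]),np.hstack([cr("sA",120,110),cr("sB",240,120)])]))
pickle.dump(dict(plate=plate,rib=rib,slab=slab,face=face,lip=lip),open("P.pkl","wb"))
E
python3 m.py
```

```text
plate
[0.5223 0.1108 0.033 ] 0.0023
[0.6803 0.0252 0.9248] 0.0291
[ 8.660e-01 -1.000e-04  9.238e-01] 0.0301
[0.4201 0.1258 0.027 ] 0.0001
rib
[0.4935 0.3185 0.0331] 0.0012
[0.4865 0.302  0.03  ] 0.002
[0.4135 0.316  0.0362] 0.0011
[0.4161 0.3323 0.0346] 0.0001
slab
[0.5027 0.3361 0.0138] 0.0001
[0.4932 0.282  0.0119] 0.0002
[0.406  0.298  0.0126] 0.0007
[0.4159 0.3515 0.0144] 0.0005
face
[ 0.5085 -0.3249  0.0856] 0.0
[ 0.5021 -0.4277  0.09  ] 0.0003
[ 0.4227 -0.4235  0.0211] 0.0
[ 0.4304 -0.319   0.0231] 0.0
lip
[ 0.4326 -0.3204  0.0351] 0.0002
[ 0.4212 -0.4232  0.0227] 0.0
[ 0.4159 -0.4231  0.0299] 0.0001
[ 0.4226 -0.3193  0.029 ] 0.0001
```

```bash
ls pics
```

```text
both.png
c1.png
m1.png
m2.png
pA.png
pB.png
rA.png
rB.png
sA.png
sB.png
scene0.png
top0.png
```

View pics/c1.png

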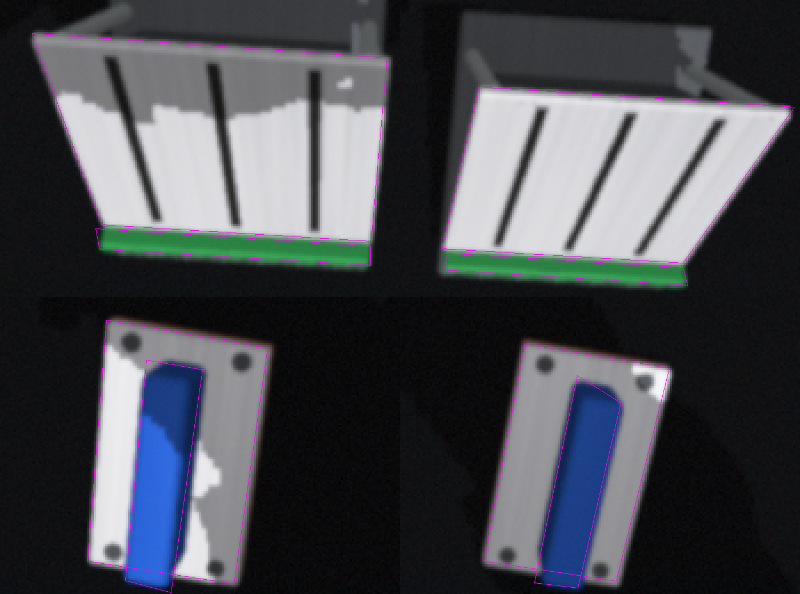

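Stone and rest came out cleanly: slab top about 13 mm, lip line 22 mm and top edge 88 mm, all close to the text. The plate mask failed in pB because the corner is close to the table edge. I'll redo the plate from the stripe (two views) and the pA quad.

```bash
cat > m2.py <<'E'
from seg import *
V=pickle.load(open("V.pkl","rb"))
Q={}
for n,nr in dict(pA=(75,168),pB=(238,210),sA=(470,155)).items():
    k,im=V[n]; hsv=cv2.cvtColor(im,cv2.COLOR_BGR2HSV).astype(int); h,s,v=np.moveaxis(hsv,2,0)
    m=((h>5)&(h<20)&(s>150)&(v>60)); Q[n]=quad(big(m,np.array(nr))); print(n,Q[n].round(1).tolist())
for a in (("pA","pB"),("pA","sA"),("pB","sA")):
    for i in range(4): p,e=tri([(V[n][0][1],rays(V[n][0],Q[n][i])[1][0]) for n in a]); print(a,i,p.round(4),round(e,4))
k,im=V["pA"]; h,s,v=np.moveaxis(cv2.cvtColor(im,cv2.COLOR_BGR2HSV).astype(int),2,0)
m=(((s<30)&(v>130))|((h>5)&(h<20)&(s>150)&(v>60))); m[262:]=0
q=quad(big(m,np.array((200,180)))); print(q.round(1).tolist()); P=onplane(k,q,.05); print(P.round(4),P.mean(0).round(4))
i=np.arange(4); print("edges",np.linalg.norm(P-np.roll(P,-1,0),axis=1).round(4),np.degrees(np.arctan2(*(np.roll(P,-1,0)-P)[:,1::-1].T.reshape(2,4))).round(2))
cv2.polylines(im,[np.int32(q.round())],True,(255,0,255),1); cv2.imwrite("pics/c2.png",im)
E
python3 m2.py
```

```text
pA [[67.3, 115.9], [77.4, 117.7], [80.7, 222.4], [71.8, 221.1]]
pB [[238.8, 160.3], [249.2, 161.4], [237.0, 268.0], [227.8, 268.0]]Traceback (most recent call last):
  File "m2.py", line 6, in <module>
    m=((h>5)&(h<20)&(s>150)&(v>60)); Q[n]=quad(big(m,np.array(nr))); print(n,Q[n].round(1).tolist())
                                          ~~~~^^^^^^^^^^^^^^^^^^^^^
  File "seg.py", line 18, in quad
    vx,vy,x,y=cv2.fitLine(S,cv2.DIST_HUBER,0,.01,.01).ravel(); L.append(np.cross([x,y,1],[x+vx,y+vy,1]))
              ~~~~~~~~~~~^^^^^^^^^^^^^^^^^^^^^^^^^^^^
cv2.error: OpenCV(4.12.0) /io/opencv/modules/imgproc/src/linefit.cpp:50: error: (-215:Assertion failed) count > 0 in function 'fitLine2D_wods'
```

```bash
sed -i 's/,sA=(470,155)//; s/^for a in (.*/for a in (("pA","pB"),):/' m2.py; sed -i 's/max()<270/max()<290/' seg.py; python3 m2.py
```

```text
pA [[67.3, 115.9], [77.4, 117.7], [80.7, 222.4], [71.8, 221.1]]
pB [[238.8, 160.3], [249.2, 161.4], [237.0, 268.0], [227.8, 268.0]]
('pA', 'pB') 0 [0.524  0.1095 0.051 ] 0.0002
('pA', 'pB') 1 [0.5227 0.1017 0.0507] 0.0001
('pA', 'pB') 2 [0.4324 0.1146 0.0507] 0.0002
('pA', 'pB') 3 [0.4336 0.1218 0.0519] 0.0003
[[79.5, 114.4], [333.7, 146.1], [313.6, 256.2], [83.9, 224.7]]
[[ 0.5252  0.0999  0.05  ]
 [ 0.499  -0.106   0.05  ]
 [ 0.3981 -0.092   0.05  ]
 [ 0.4297  0.1126  0.05  ]] [0.463  0.0036 0.05  ]
edges [0.2075 0.1018 0.207  0.0964] [-97.26 172.11  81.23  -7.6 ]
```

View pics/c2.png

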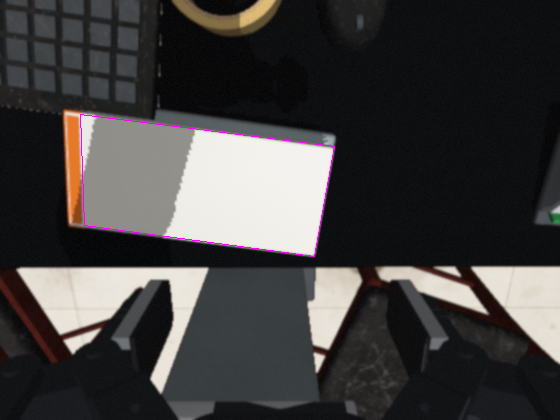

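Plate top measures about 51 mm and its yaw is −8°. I have what I need, so next is an IK check, then the grasp and lift.

```bash
cat >> h.py <<'E'
H=.090                                   # TCP above the stone's working face when gripped
PL=np.array([.464,.0105,.051]); PY=np.radians(-8.0); RP=Rn.from_euler('z',PY)
RS=np.array([.4625,-.3736,.052]); RR=Rn.from_euler('ZY',[-3.8,-40],degrees=True)
ST=np.array([.4544,.3169,0]); SY=np.radians(-10.2)
plate=lambda x,y,z: PL+RP.apply([x,y,z+H])       # TCP with the stone's face z over the plate top
rest=lambda x,y,z: RS+RR.apply([x,y,z+H])
RQ=(RR*Rn.from_quat([1,0,0,0])).as_quat()
E
python3 - <<'E'
from h import *
for n,p,q in (("above",ST+[0,0,.2],down(SY)),("grasp",ST+[0,0,H],down(SY)),("p1",plate(0,.076,-.007),down(PY)),("p3",plate(0,-.078,-.007),down(PY)),("p3up",plate(0,-.078,.08),down(PY)),("r1",rest(.006,0,.09),RQ),("r0",rest(-.0015,0,0),RQ)):
    print(n,np.round(p,3),np.round(arm.ik(p,q),2))
arm.move_gripper(1.0)
arm.movep(ST+[0,0,.17],down(SY)); arm.line_to(ST+[0,0,H],.12); arm.pause(.1)
print("pre",arm.read_ft_force(),arm.read_tool_pos())
arm.move_gripper(0.0,60); print(arm.read_opening(),arm.read_finger_force(),arm.read_ft_force())
arm.line_to(ST+[0,0,.19],.15); arm.pause(.3)
print("held",arm.read_opening(),arm.read_finger_force(),arm.read_ft_force(),arm.read_tool_pos(),arm.read_time())
k=cam("wrist"); im=snapshot("wrist"); cv2.imwrite("pics/held.png",np.hstack([im,snapshot("scene")[200:340,180:400].repeat(3,0).repeat(3,1)]) if 0 else im)
E
```

```text
above [0.454 0.317 0.2  ] [-0.69  0.59  0.06  1.83 -0.05  0.72 -2.35]
grasp [0.454 0.317 0.09 ] [-0.67  0.76  0.04  1.9  -0.06  0.48 -2.34]
p1 [0.475 0.086 0.134] [-0.24  0.62  0.02  2.07 -0.03  0.45 -1.9 ]
p3 [ 0.453 -0.067  0.134] [ 0.08  0.6   0.02  2.14 -0.03  0.4  -1.58]
p3up [ 0.453 -0.067  0.221] [ 0.04  0.44  0.09  2.06 -0.06  0.64 -1.55]
r1 [ 0.352 -0.366  0.194] [ 1.74  0.9  -1.23  2.24  1.79  0.32 -2.42]
r0 [ 0.404 -0.37   0.12 ] [ 1.58  1.07 -1.14  2.19  2.15  0.44 -2.71]
pre [ 0.16627243  0.18026524 -0.24385525] [0.45504057 0.31741935 0.09108231]
0.17572705134717242 60.61767339706421 [0.39550662 0.00944717 2.00482347]
held 0.17325579536514144 60.00383377075195 [-0.05975971 -0.6390198  -2.70737066] [0.45414509 0.31673867 0.18923215] 9.625
```

View pics/held.png

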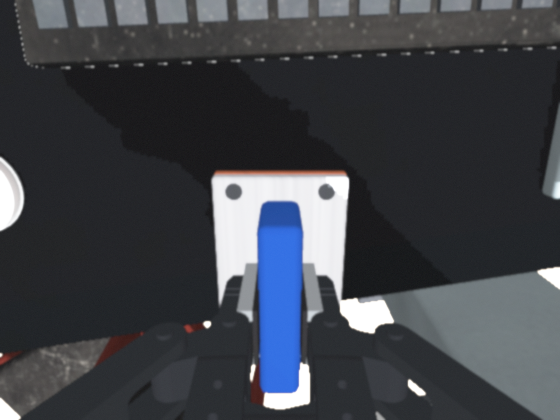

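The stone is held square: the rib is centred between the pads at (280,290) and the slab edges are straight. Now the touch-down and sweep, with force feedback.

Run:
```python
from h import *
q=down(PY)
arm.movep(plate(0,.076,.05),q); arm.line_to(plate(0,.076,.008),.12); arm.pause(.3)
fz=lambda: np.mean([arm.read_ft_force()[2] for _ in range(3)])
f0=fz(); print("free",f0,np.round(arm.read_tool_pos()-plate(0,.076,0),4))
z=.004; n=0
while True:
    arm.line_to(plate(0,.076,z),.03); arm.pause(.08); d=fz()-f0
    print(round(z,4),round(d,2),np.round(arm.read_tool_pos()[2]-plate(0,0,0)[2],4))
    if d>6.3 or z<-.011: break
    z-=.0015 if d<3 else .001
print("t",arm.read_time(),d,z)
```

```text
free -2.079729038514288 [0.0003 0.0001 0.0086]
0.004 -0.71 0.0039
0.0025 -0.77 0.0025
0.001 -0.54 0.001
-0.0005 -0.58 -0.0005
-0.002 2.67 -0.0017
-0.0035 3.94 -0.0034
-0.0045 5.34 -0.0044
-0.0055 5.48 -0.0055
-0.0065 5.31 -0.0064
-0.0075 6.37 -0.0074
t 14.7667 6.3734211837840755 -0.007500000000000001
```

Contact came at about −1 mm and the force is about 7 N at −7.5 mm, so the plate is down roughly 6.5 mm. Now the sweep at constant height with light force correction.

Run:
```python
from h import *
f0=-2.73; z=-.0075
for y in np.linspace(.076,-.080,9)[1:]:
    arm.line_to(plate(0,y,z),.05)
    d=np.mean([arm.read_ft_force()[2] for _ in range(5)])-f0
    e=arm.read_tool_pos()-plate(0,y,0)
    print(round(y,3),round(d,2),np.round(e*1e3,1),np.round(arm.read_ft_force(),1))
    if abs(d-7)>1.2: z+=np.clip((d-7)*.0004,-.0007,.0007)
arm.pause(.25); print(np.mean([arm.read_ft_force()[2] for _ in range(5)])-f0,arm.read_time())
```

```text
0.056 8.35 [ 0.  -1.6 -7.5] [ 0.8 -0.8  5.6]
0.037 7.29 [-0.4 -1.4 -7. ] [ 0.3 -1.4  4.6]
0.018 7.42 [-0.2 -1.4 -7. ] [ 0.2 -0.9  4.7]
-0.002 7.5 [-0.2 -1.4 -7. ] [-0.1 -1.3  4.8]
-0.022 6.97 [-0.2 -1.4 -7. ] [-0.5 -1.6  4.2]
-0.041 7.63 [-0.2 -1.4 -7. ] [ 0.4 -0.   4.9]
-0.061 8.08 [-0.3 -1.4 -7. ] [ 0.2 -1.4  5.4]
-0.08 7.06 [-0.3 -1.4 -7. ] [ 0.7 -2.1  4.3]
7.539150672495564 19.35
```

Run:
```python
from h import *
arm.line_to(plate(0,-.08,.10),.15)
arm.movep([.45,-.25,.28],down(np.radians(-4)))
print(np.round(arm.read_joint_positions(),2),arm.read_time())
q2=(Rn.from_quat(RQ)*Rn.from_euler('z',np.pi)).as_quat()
for n,q in (("0",RQ),("pi",q2)):
    for x,z in ((.006,.07),(.006,.04),(.006,.006),(-.0015,0)):
        a=arm.ik(rest(x,0,z),q); print(n,x,z,None if a is None else np.round(a,2))
```

```text
[ 0.5   0.44 -0.06  1.84  0.03  0.87 -1.21] 20.9833
0 0.006 0.07 [ 1.67  0.88 -1.13  2.23  1.98  0.28 -2.61]
0 0.006 0.04 [ 1.63  0.96 -1.14  2.21  2.06  0.35 -2.67]
0 0.006 0.006 [ 1.58  1.04 -1.14  2.19  2.12  0.42 -2.7 ]
0 -0.0015 0 [ 1.58  1.07 -1.14  2.19  2.15  0.44 -2.71]
pi 0.006 0.07 [ 1.67  0.88 -1.13  2.23  1.98  0.28  0.53]
pi 0.006 0.04 [ 1.63  0.96 -1.14  2.21  2.06  0.35  0.47]
pi 0.006 0.006 [ 1.58  1.04 -1.14  2.19  2.12  0.42  0.44]
pi -0.0015 0 [ 1.58  1.07 -1.14  2.19  2.15  0.44  0.43]
```

Run:
```python
from h import *
w=np.array([.41,-.37,.30]); a=arm.ik(w,RQ); print(None if a is None else np.round(a,2))
arm.movep(w,RQ); print(np.round(arm.read_joint_positions(),2))
try:
    arm.line_to(rest(.006,0,.04),.15,RQ)
except arm.MotionError as e: print(e); raise SystemExit
arm.pause(.3); print("free",arm.read_ft_force(),np.round(RR.inv().apply(arm.read_tool_pos()-rest(.006,0,.04))*1e3,1),arm.read_time(),arm.read_opening())
im=snapshot("wrist"); cv2.imwrite("pics/pre_w.png",im); s=snapshot("scene"); cv2.imwrite("pics/pre.png",np.hstack([cv2.resize(im,(400,300)),cv2.resize(s[120:240,280:440],(400,300),interpolation=cv2.INTER_CUBIC)]))
```

```text
[ 1.45  0.49 -0.79  2.05 -0.54  0.23 -0.33]
[ 1.45  0.49 -0.79  2.05 -0.54  0.23 -0.33]
the arm cannot follow that straight line within its joint ranges
```

Run:
```python
from h import *
for w in ([.41,-.37,.26],[.38,-.37,.24],[.38,-.37,.28]):
    a=arm.ik(np.array(w),RQ); print(w,None if a is None else np.round(a,2))
for x,z in ((.03,.10),(.006,.10),(.006,.07),(.006,.04),(.006,.006),(-.0015,0)):
    a=arm.ik(rest(x,0,z),RQ); print(x,z,rest(x,0,z).round(3),None if a is None else np.round(a,2))
```

```text
[0.41, -0.37, 0.26] [ 1.45  0.57 -0.82  2.09 -0.54  0.11 -0.29]
[0.38, -0.37, 0.24] [ 1.55  0.62 -0.88  2.16 -0.54  0.06 -0.22]
[0.38, -0.37, 0.28] [ 1.55  0.52 -0.86  2.11 -0.54  0.18 -0.26]
0.03 0.1 [ 0.364 -0.367  0.217] [ 1.69  0.77 -1.12  2.2   1.64  0.18 -2.33]
0.006 0.1 [ 0.345 -0.366  0.201] [ 1.72  0.8  -1.12  2.24  1.84  0.19 -2.49]
0.006 0.07 [ 0.364 -0.367  0.178] [ 1.67  0.88 -1.13  2.23  1.98  0.28 -2.61]
0.006 0.04 [ 0.384 -0.368  0.155] [ 1.63  0.96 -1.14  2.21  2.06  0.35 -2.67]
0.006 0.006 [ 0.406 -0.37   0.129] [ 1.58  1.04 -1.14  2.19  2.12  0.42 -2.7 ]
-0.0015 0 [ 0.404 -0.37   0.12 ] [ 1.58  1.07 -1.14  2.19  2.15  0.44 -2.71]
```

Run:
```python
from h import *
arm.movep([.38,-.37,.25],RQ); arm.movep(rest(.03,0,.10),RQ); print(np.round(arm.read_joint_positions(),2),arm.read_time())
arm.line_to(rest(.006,0,.03),.12)
arm.pause(.3); print("free",arm.read_ft_force(),np.round(RR.inv().apply(arm.read_tool_pos()-rest(.006,0,.03))*1e3,1),arm.read_time(),arm.read_opening())
im=snapshot("wrist"); s=snapshot("scene"); cv2.imwrite("pics/pre.png",np.hstack([cv2.resize(im,(400,300)),cv2.resize(s[120:240,280:440],(400,300),interpolation=cv2.INTER_CUBIC)]))
```

```text
[ 1.69  0.77 -1.12  2.2   1.64  0.18 -2.33] 24.2083
free [ 0.01721331  0.23756455 -2.36763736] [ 0.3 -0.2  0.5] 25.275 0.1756357862622139
```

View pics/pre.png

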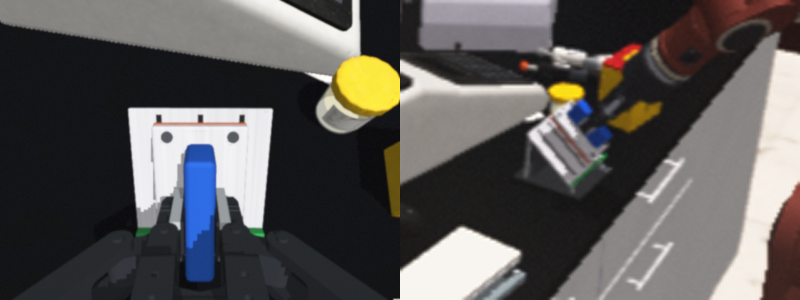

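The stone hovers parallel over the face, centred between its side edges (face 130–270, stone 153–248). Next: touch the face, slide down to the lip, release and retreat.

Run:
```python
from h import *
fr=lambda: RR.inv().apply(np.mean([arm.read_ft_force() for _ in range(4)],axis=0))
arm.line_to(rest(.006,0,.008),.06); arm.pause(.2); f0=fr(); z=.005
while z>-.006:
    arm.line_to(rest(.006,0,z),.03); arm.pause(.08); d=fr()-f0; print("z",round(z,4),d.round(1))
    if d[2]>2.5: break
    z-=.001
x=.004
while x>-.012:
    arm.line_to(rest(x,0,z),.03); arm.pause(.08); d=fr()-f0; print("x",round(x,4),d.round(1))
    if d[0]>4: break
    x-=.0015
print(arm.read_time())
arm.move_gripper(.55); arm.pause(.3)
arm.line_to(rest(x,0,z+.09),.12); arm.pause(.3)
print(arm.read_ft_force(),arm.read_time())
im=snapshot("wrist"); s=snapshot("scene"); cv2.imwrite("pics/post.png",np.hstack([cv2.resize(im,(400,300)),cv2.resize(s[120:240,280:440],(400,300),interpolation=cv2.INTER_CUBIC)]))
```

```text
z 0.005 [ 0.1 -0.5 -0.7]
z 0.004 [-1.  -0.5 -0.2]
z 0.003 [ 0.6 -0.6 -0.1]
z 0.002 [-1.1 -1.1 -0.6]
z 0.001 [-0.3 -1.3 -0.1]
z 0.0 [-0.5 -1.4 -1. ]
z -0.001 [-1.1 -1.3  9.3]
x 0.004 [0.8 0.2 9. ]
x 0.0025 [ 2.1 -2.1  8.1]
x 0.001 [ 3.3 -1.2  9.3]
x -0.0005 [ 4.1 -0.8  7.3]
29.7583
[-0.04677012  0.33487693 -0.34540864] 31.6667
```

View pics/post.png

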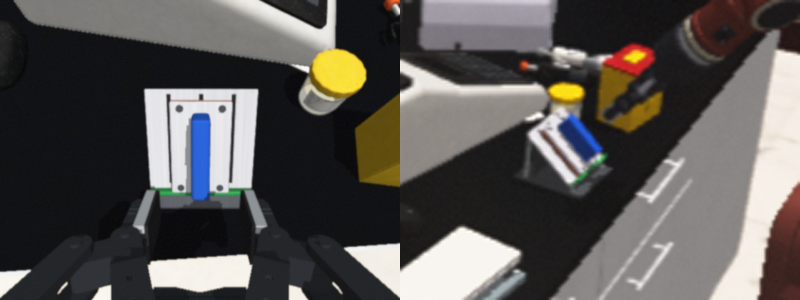

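The stone leans on the face near the lip, released, with the slab's lower edge at about (200,192) against the green lip. I'll check its seating by numbers: red upper edge for x, blue rib for y and angle.

Run:
```python
from seg import *
k=cam("wrist"); im=snapshot("wrist"); h,s,v=np.moveaxis(cv2.cvtColor(im,cv2.COLOR_BGR2HSV).astype(int),2,0)
def onrest(uv,z):
    o,d=rays(k,uv); o=RR.inv().apply(o-RS); d=RR.inv().apply(d); return o+d*((z-o[2])/d[:,2])[:,None]
red=((h<10)|(h>170))&(s>40)&(v>50); red[:, :200]=0; red[:,350:]=0; red[:120]=0; red[200:]=0
ys,xs=np.nonzero(red); print(len(xs)); P=onrest(np.c_[xs,ys],.006); print("red edge",np.median(P,0).round(4),P[:,1].min().round(4),P[:,1].max().round(4), "slope",np.polyfit(P[:,1],P[:,0],1).round(4))
b=(h>105)&(h<130)&(s>150)&(v>60); c=big(b,np.array((280,220))); print("rib",onrest(quad(c),.044).round(4))
g=(h>55)&(h<90)&(s>120)&(v>50); ys,xs=np.nonzero(g); P=onrest(np.c_[xs,ys],0.009); print("green",P.min(0).round(4),P.max(0).round(4))
```

```text
75
red edge [0.0439 0.0017 0.006 ] -0.0279 0.0282 slope [0.0115 0.0443]
rib [[ 0.0395  0.0071  0.044 ]
 [ 0.0395 -0.007   0.044 ]
 [-0.0349 -0.0061  0.044 ]
 [-0.0366  0.0079  0.044 ]]
green [-0.0503 -0.0465  0.009 ] [-0.0431  0.0504  0.009 ]
```

```bash
python3 -c "
from h import *
print(arm.read_time(), ticket.finish_job())"
```

```text
the job is handed in; nothing more can be done
31.8167 None
```

I swept the stone along the plate at about 7–8 N, then leaned it on the rest and let go. It measured about 1 mm below the face's middle (seated is 1.5 mm) and centred sideways; I handed the job in at 31.8 s, and no verdict was returned.

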